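Fit the crank on the hand grinder

ROBOT

A 7-joint arm with a two-finger parallel gripper is mounted at the origin on a cart in front of the work surface, level with it; the furniture and walls round the work are solid. World frame = base frame: x ahead of the robot, y to its left, z up, the work surface at z = 0. Lengths are in m, angles in rad, forces in N, time in s.
With the tool pointing down it reaches from about 0.4 to 0.9 m from the base axis. Payload 5.5 kg.
Tool frame: the origin (TCP) lies midway between the tips of the shut fingers; the grasp point (between the pads) lies 19 mm behind it; z points along the fingers, y is the line along which they close (so a half turn about z gives the same grasp; the last joint's range is limited). The gripper opens to 85 mm and grips with 20 to 120 N. Pads are 22 mm wide; open, the fingers measure 114 mm over their backs; the gripper's body (76 mm by 85 mm) begins 54 mm behind the grasp point. The pads swing forward as they close: fully open they stand 13 mm farther back than shut.
Start: joints at [-0.928, 0.501, -0.427, 1.55, 0.221, 1.138, -0.21], TCP at [0.241, 0.604, 0.231] pointing down, gripper open.
Joint ranges: [-2.88, 2.88], [-0.31, 2.03], [-1.54, 1.56], [0.2, 2.42], [-1.41, 4.55], [0.19, 2.02], [-2.57, 2.57]. Speed limits (rad/s): [2.57, 2.57, 3.14, 3.14, 3.14, 3.14, 3.14].

INTERFACE

Orientations are given as a rotation vector (axis times angle).
In Python, from station import * gives the robot as it stands.
- The arm moves only by the tool arm_command, never from a script. Its argument "rows" is a list of rows, each an object with "dp": the shift along the tool's x, y, z in mm, a list of three; "turn": the turn, a rotation vector about the tool's x, y, z in degrees, a list of three; "gripper": the opening, from 0 (shut) to 1 (fully open). In form: [{"dp": [dx, dy, dz], "turn": [wx, wy, wz], "gripper": gripper}, ...]. A call has 1 to 5 rows; each row is the pose to reach, as a shift and turn from the pose commanded when the call began, along the tool's axes at that moment; what a row does not reach only later rows make up. A row lasts 1/8 s, in which the tool goes at most 62.5 mm and 10.7 degrees, less where a joint would pass 70% of its speed; a pose out of reach is approached as far as the arm can. A call with a gripper value outside its range is refused whole. The fingers move at their own pace and stop on an object; the grip force is fixed at half the most. Time passes only in rows, so rows that repeat a pose let the fingers close. It gives the time, the measured TCP pose, the force, the opening and the grip force at its end, in the units of the state.
- state(): the state, without advancing time (a new reading comes with each control period).
- capture(name): name is "side" or "top" or "wrist"; returns the picture (420x560x3 uint8, red, green, blue); there is no depth.
- camera_params(name): a dict with "fx", "fy", "cx", "cy" (pixels), "origin" and "rotation" of the camera in the world. Camera axes: x right, y down, z forward; pixel columns grow to the right and rows downward; lengths in m; the calibration is good to about 2 mm. A picture is of the moment at which its call begins: read the wrist's pose just before it. camera_params takes no time and is no camera call; for the wrist camera it gives the pose at the moment of the call.
- hand_in(): hands the job in; it is judged then, once.
The state is a dict: "clock": time; "joint_positions": joint angles; "dq": joint speeds; "joint_efforts": joint torques, N m; "ee_pos": TCP position; "tcp_rot": TCP orientation; "force": force on the tool from outside, world axes, zero at the start; "moment": the same for the moment, N m; "finger_gap": finger opening in m; "finger_force": force on a finger pad.
Only numpy, scipy, OpenCV 4.12 (cv2) and the standard library are available. Lean on these libraries where they do the work, as an engineer would, in place of code of your own. Each camera call takes 0.05 s, during which the arm holds its last target. There are 200 camera calls.

TASK

Pick up the loose crank, fit the square hole of its hub over the grinder's square drive shaft and push it fully home. Turn it on the shaft until its arm points straight to the front, over the drawer knob, and let go. Leave the cup, the pasta jar and the salt shaker where they stand.

Things in the scene. Friction and masses are not known exactly. Their poses are not given: they have to be found in the camera images.
- grinder: Wooden hand grinder, 128x128 mm, held fast to the worktop. Origin: centre of its underside. Its front, with the drawer and a round steel drawer knob, faces its own -x; z is up. Box top at 94 mm, domed steel lid to 114 mm; on it stands the upright steel drive spindle. The spindle turns endlessly about z against about 0.15 N m of friction and stays where it is left.
- shoulder (a point): On the spindle axis, 127 mm above the grinder's underside: top of the round boss, 34 mm across, on which the hub seats. Above it the square shaft, 16 mm across flats, 22 mm high, its top 4 mm bevelled to 12 mm. Its angle is not reported: the hub goes down over it only at four yaws 90 degrees apart, about 7 degrees of play either way; at others it stops 18 to 22 mm above this point.
- shaft_tip (a point): Top end of the spindle on its axis, 160 mm above the grinder's underside, 33 mm above the shoulder; axes as the grinder's. The top 11 mm, above the square, are a round pilot: 15.2 mm across for 4 mm, then tapering to 6 mm at the tip.
- crank: Loose steel crank, 137 mm long, 0.25 to 0.5 kg, lying hub down. Origin: centre of the hub's underside, on the bore axis; z up, x along the arm. The hub is a block 46 mm (x) by 36 mm (y) by 46 mm high, gripped over its 36 mm width. From its underside a blind square bore, 18 mm across flats, sides parallel to x and y, goes up 38 mm. The mass centre lies in the hub.
- crank_knob (a point): Middle of the crank's upright wooden knob (28 mm across, top 78 mm above the hub's underside), 100 mm along +x from the bore axis and 64 mm above the underside. The flat arm to it is 14 mm wide, 36 to 44 mm above the underside.
- cup: Bystander: white porcelain cup with a handle, 76x100x62 mm; origin: centre of its underside.
- pasta_jar: Bystander: glass jar of pasta with a yellow lid, 87 mm across, 142 mm high; origin: centre of its underside.
- shaker: Bystander: white salt shaker with a grey top, 44 mm across, 90 mm high; origin: centre of its underside.

How it is judged:
By the outcome, as a careful person would: the job done as asked, in the order asked, and still so for the second after the job is handed in, with the robot touching nothing.
It also fails if it takes over 72 s, if anything falls off the work surface, if the arm or the gripper's body presses on something with over 40 N, if the wrist force passes 120 N, or if a joint passes its speed limit or range.

## Working session

There is one attempt and no reset: what is moved stays moved. The work goes in short steps, Python scripts to look and compute and a tool call to move; the robot and the scene stay as the last step left them, time stands still between calls to the robot, and variables do not carry over. Pictures are saved under pics/ and viewed, at most 10 in all, crops included, and the job is handed in when it is done.

Besides the shell and the picture viewer there is one more tool, called after "Call:" as a command line: name --argument value ..., lists and objects as JSON in quotes. arm_command: Moves the arm, as the interface text tells. Its arguments: {"type":"object","properties":{"rows":{"type":"array"}},"required":["rows"]}

```bash
mkdir -p pics
python3 - <<'E'
from station import *
import cv2,numpy as np
s=state();print(s['clock'],s['ee_pos'],s['tcp_rot'],s['finger_gap'])
for n in ['side','top','wrist']:
    p=camera_params(n);im=capture(n);cv2.imwrite(f'pics/{n}0.png',im[:,:,::-1]);print(n,p)
E
```

```text
0.0 [0.24076542 0.60302054 0.23024797] [-5.92796354e-01 -3.08470756e+00  2.98395475e-03] 0.08550681100051317
side {'fx': 423.6520800484608, 'fy': 423.6520800484608, 'cx': 271.78693480710075, 'cy': 214.33286587066507, 'origin': array([ 0.17931207, -0.87943456,  0.62249972]), 'rotation': array([-2.01535185,  0.4056918 , -0.23415723])}
top {'fx': 412.35183276414404, 'fy': 412.35183276414404, 'cx': 284.21485751325764, 'cy': 211.71747606058656, 'origin': array([ 0.43999281, -0.0107282 ,  1.0068833 ]), 'rotation': array([-2.1798811 ,  2.14043614, -0.10998712])}
wrist {'fx': 311.15823695203574, 'fy': 311.15823695203574, 'cx': 281.52690503192053, 'cy': 201.03261025041377, 'origin': array([0.16750377, 0.63295178, 0.37391133]), 'rotation': array([2.37684592, 1.61056557, 0.2538707 ])}
```

View pics/side0.png

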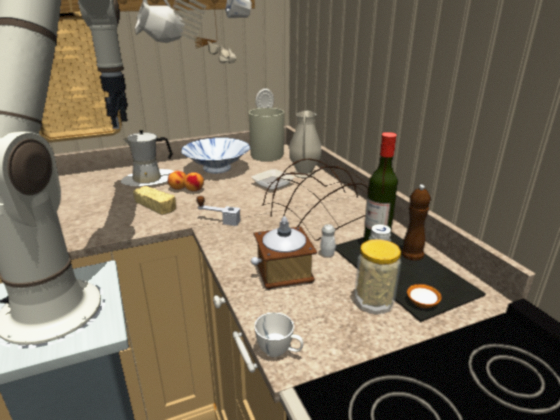

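View pics/top0.png

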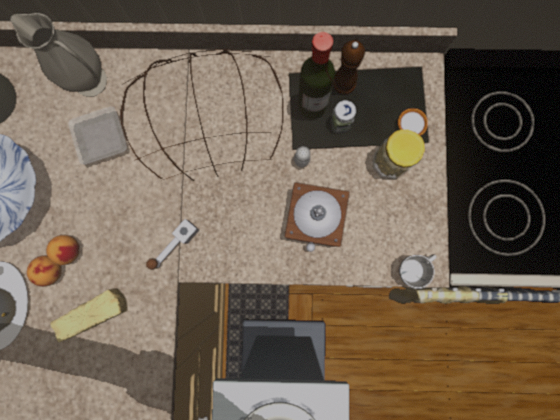

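Side: grinder at about (286,255), crank with hub at (231,215) and knob at (201,201). Top: grinder spindle at (318,213), drawer knob (310,247), crank hub (185,230), crank knob (152,264). Next, enlarged crops.

```bash
cat > h.py <<'E'
from station import *
import cv2,numpy as np
from scipy.spatial.transform import Rotation as R
def ray(p,u,v):
    d=R.from_rotvec(p['rotation']).apply([(u-p['cx'])/p['fx'],(v-p['cy'])/p['fy'],1]);return np.array(p['origin']),d
def onz(p,u,v,z):
    o,d=ray(p,u,v);return o+d*(z-o[2])/d[2]
def tri(p,a,q,b):
    o,d=ray(p,*a);o2,d2=ray(q,*b);t=np.linalg.lstsq(np.c_[d,-d2],o2-o,rcond=None)[0]
    x,y=o+d*t[0],o2+d2*t[1];return (x+y)/2,np.linalg.norm(x-y)
def proj(p,X):
    c=R.from_rotvec(p['rotation']).inv().apply(np.array(X)-p['origin']);return c[0]/c[2]*p['fx']+p['cx'],c[1]/c[2]*p['fy']+p['cy']
E
python3 - <<'E'
from h import *
t=cv2.imread('pics/top0.png');s=cv2.imread('pics/side0.png')
a=cv2.resize(t[200:280,130:210],(400,400),interpolation=cv2.INTER_CUBIC)
b=cv2.resize(t[175:255,275:355],(400,400),interpolation=cv2.INTER_CUBIC)
c=cv2.resize(s[185:235,190:250],(400,200*5//3-133),interpolation=cv2.INTER_CUBIC)
d=cv2.resize(s[210:290,240:320],(200,200),interpolation=cv2.INTER_CUBIC)
out=np.zeros((600,800,3),np.uint8);out[:400,:400]=a;out[:400,400:]=b;out[400:,:400]=c[:200];out[400:,400:600]=d
cv2.imwrite('pics/c0.png',out)
p=camera_params('top');q=camera_params('side')
print('grinder tip',tri(p,(318,212),q,(285,222)),onz(p,318,212,.16))
print('dknob',onz(p,310,247,.04))
print('hub',onz(p,184,230,.046),'knob',onz(p,152,264,.078))
print('wire apex', tri(p,(283,90),q,(375,215)),tri(p,(125,110),q,(265,205)))
E
```

```text
grinder tip (array([ 0.53846491, -0.07386845,  0.1459683 ]), np.float64(0.004676599602504084)) [ 0.53468552 -0.07203184  0.16      ]
dknob [ 0.4655158  -0.06283908  0.04      ]
hub [0.49951875 0.23231365 0.046     ] knob [0.42000307 0.29257325 0.078     ]
wire apex (array([0.84613314, 0.00311114, 0.06182391]), np.float64(0.018933592227710565)) (array([ 0.75892792,  0.44271036, -0.0626911 ]), np.float64(0.13161470883059342))
```

View pics/c0.png

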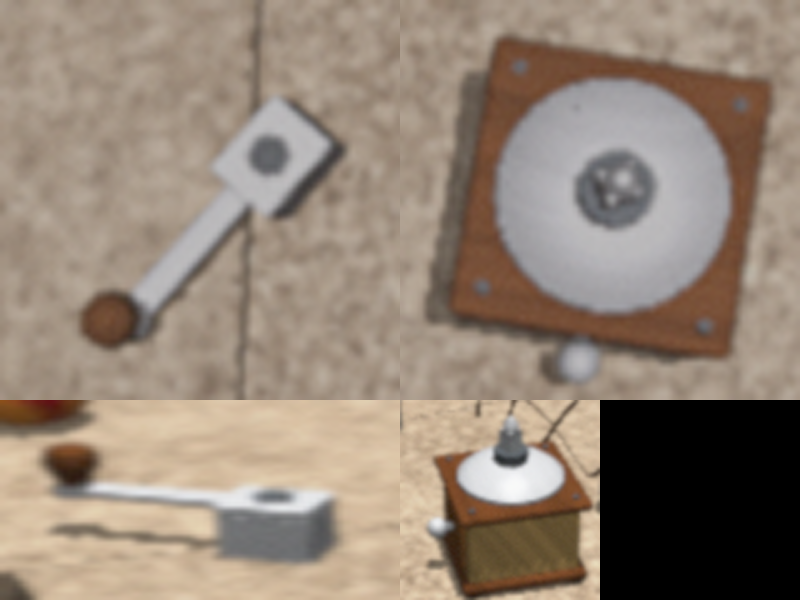

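Crop: hub top corners (in the top view) about (186,219.4),(196.6,229.6),(184,243),(172.4,233); knob (151.8,264). Grinder box corners (294.4,182.4),(349,191),(340.6,246.4),(285,238); boss (318,213).

```bash
cat >> h.py <<'E'
def goto(P,yaw):
    """shift/turn (tool axes, mm/deg) to take TCP to P, pointing down, tool x at yaw deg"""
    s=state();T=R.from_rotvec(s['tcp_rot'])
    G=R.from_euler('z',yaw,degrees=True)*R.from_euler('x',180,degrees=True)
    print('dp',np.round(T.inv().apply(np.array(P)-s['ee_pos'])*1e3,1),'turn',np.round((T.inv()*G).as_rotvec(degrees=True),1))
E
python3 - <<'E'
from h import *
p=camera_params('top')
C=[(186,219.4),(196.6,229.6),(184,243),(172.4,233)]
H=np.array([onz(p,*c,.046) for c in C]);hc=H.mean(0);k=onz(p,151.8,264,.078)
yaw=lambda d:np.degrees(np.arctan2(d[1],d[0]))
print('hub',hc,'knob',k,np.linalg.norm((k-hc)[:2]),'yaw',yaw(k-hc),yaw(H[3]-H[0]),yaw(H[2]-H[1]))
B=np.array([onz(p,275+x/5,175+y/5,.094) for x,y in[(97,37),(370,80),(328,357),(50,315)]])
print('box',B.mean(0),yaw(B[3]-B[0]),yaw(B[2]-B[1]),'boss',onz(p,318,213,.127))
goto([hc[0],hc[1],.20],yaw(k-hc))
E
```

```text
hub [0.49667198 0.23041959 0.046     ] knob [0.41999462 0.29302247 0.078     ] 0.09898756563663032 yaw 140.77024099926206 136.87983395237742 138.53231599868994
box [ 0.53702627 -0.075161    0.094     ] 171.45427486258 171.58772985661005 boss [ 0.53621743 -0.07444145  0.127     ]
dp [-375.8 -251.3   30.9] turn [-0.1  0.  17.5]
```

Call:
arm_command --rows '[{"dp": [-50, -33, 4], "turn": [0, 0, 5], "gripper": 1}, {"dp": [-98, -66, 8], "turn": [0, 0, 10], "gripper": 1}, {"dp": [-146, -98, 12], "turn": [0, 0, 17.5], "gripper": 1}, {"dp": [-194, -130, 16], "turn": [0, 0, 17.5], "gripper": 1}, {"dp": [-240, -160, 20], "turn": [0, 0, 17.5], "gripper": 1}]'

```text
clock: 0.78
ee_pos: [0.4054, 0.3642, 0.2111]
tcp_rot: [1.056, 2.959, -0.0]
force: [-0.0, 0.6, -0.8]
finger_gap: 0.0851
finger_force: 0.0
```

Run:
```python
from h import *
goto([.4965,.2305,.20],140)
```

```text
dp [-155.1  -45.8   11.1] turn [-0.   0.   0.7]
```

Call:
arm_command --rows '[{"dp": [-55, -16, 4], "turn": [0, 0, 0.7], "gripper": 1}, {"dp": [-105, -31, 8], "turn": [0, 0, 0.7], "gripper": 1}, {"dp": [-155, -46, 11], "turn": [0, 0, 0.7], "gripper": 1}, {"dp": [-155, -46, 11], "turn": [0, 0, 0.7], "gripper": 1}, {"dp": [-155, -46, 11], "turn": [0, 0, 0.7], "gripper": 1}]'

```text
clock: 1.4
ee_pos: [0.4951, 0.2327, 0.2001]
tcp_rot: [-1.074, -2.952, -0.0]
force: [-0.8, 0.7, -0.0]
finger_gap: 0.0854
finger_force: 0.0
```

Run:
```python
from h import *
s=state();p=camera_params('wrist');im=capture('wrist');cv2.imwrite('pics/w1.png',im[:,:,::-1])
print(s['ee_pos'],s['tcp_rot'],s['joint_positions']);print(p)
print(proj(p,[.4967,.2304,.046]),proj(p,[.42,.293,.078]),[np.round(proj(p,s['ee_pos']))])
```

```text
[0.49505376 0.23269543 0.20008581] [-1.07365143e+00 -2.95154752e+00 -1.82782281e-04] [-0.3024499   0.32978425 -0.2250086   1.84818253  0.0866296   0.97357215
  0.30849836]
{'fx': 311.15823695203574, 'fy': 311.15823695203574, 'cx': 281.52690503192053, 'cy': 201.03261025041377, 'origin': array([0.43453043, 0.28366124, 0.34369451]), 'rotation': array([2.58589877, 1.20596168, 0.19172525])}
(np.float64(280.1867959963825), np.float64(187.44408302756844)) (np.float64(278.26796906839644), np.float64(78.05143734381865)) [array([281., 261.])]
```

View pics/w1.png

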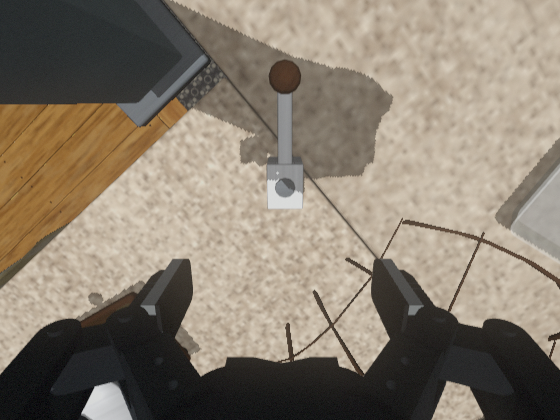

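Wrist view: hub top centre at (285,187), knob at (285,77). That agrees with the estimate within about 5 px; the hub is clear of the wires.

Run:
```python
from h import *
p=camera_params('wrist')
h=onz(p,285,187,.046);k=onz(p,285,77,.076);y=np.degrees(np.arctan2(*(k-h)[1::-1]))
print(h,k,np.linalg.norm((k-h)[:2]),y)
goto([h[0],h[1],.012],y)
```

```text
[0.49906563 0.23527433 0.046     ] [0.42225229 0.29851324 0.076     ] 0.0994959793198178 140.53604379174055
dp [ -2.5   4.1 188.2] turn [ 0.  -0.1 -0.4]
```

Call:
arm_command --rows '[{"dp": [-2, 4, 50], "turn": [0, 0, 0], "gripper": 1}, {"dp": [-2, 4, 100], "turn": [0, 0, 0], "gripper": 1}, {"dp": [-2, 4, 150], "turn": [0, 0, 0], "gripper": 1}, {"dp": [-2, 4, 175], "turn": [0, 0, 0], "gripper": 1}, {"dp": [-2, 4, 188], "turn": [0, 0, 0], "gripper": 1}]'

```text
clock: 2.08
ee_pos: [0.4977, 0.2357, 0.0108]
tcp_rot: [-1.068, -2.952, 0.002]
force: [0.0, -0.2, 1.9]
finger_gap: 0.0854
finger_force: 0.0
```

Call:
arm_command --rows '[{"dp": [0, 0, 0], "turn": [0, 0, 0], "gripper": 0}, {"dp": [0, 0, 0], "turn": [0, 0, 0], "gripper": 0}, {"dp": [0, 0, 0], "turn": [0, 0, 0], "gripper": 0}, {"dp": [0, 0, 0], "turn": [0, 0, 0], "gripper": 0}, {"dp": [0, 0, 0], "turn": [0, 0, 0], "gripper": 0}]'

```text
clock: 2.7
ee_pos: [0.5004, 0.2345, 0.0138]
tcp_rot: [1.073, 2.951, 0.002]
force: [-1.3, -0.5, 6.4]
finger_gap: 0.0354
finger_force: 61.5
```

Call:
arm_command --rows '[{"dp": [0, 0, 0], "turn": [0, 0, 0], "gripper": 0}, {"dp": [0, 0, 0], "turn": [0, 0, 0], "gripper": 0}, {"dp": [0, 0, 0], "turn": [0, 0, 0], "gripper": 0}]'

```text
clock: 3.08
ee_pos: [0.5004, 0.2345, 0.0138]
tcp_rot: [1.073, 2.951, 0.002]
force: [-0.5, 0.3, 6.3]
finger_gap: 0.0352
finger_force: 61.5
```

Call:
arm_command --rows '[{"dp": [0, 0, -20], "turn": [0, 0, 0], "gripper": 0}, {"dp": [0, 0, -60], "turn": [0, 0, 0], "gripper": 0}, {"dp": [0, 0, -110], "turn": [0, 0, 0], "gripper": 0}, {"dp": [0, 0, -160], "turn": [0, 0, 0], "gripper": 0}, {"dp": [0, 0, -206], "turn": [0, 0, 0], "gripper": 0}]'

```text
clock: 3.7
ee_pos: [0.4991, 0.234, 0.2211]
tcp_rot: [1.073, 2.952, 0.001]
force: [0.3, 0.0, -3.9]
finger_gap: 0.0353
finger_force: 61.0
```

Run:
```python
from h import *
goto([.589,-.123,.22],171.5)
s=state();print(s['force'],s['finger_gap'],s['ee_pos'])
```

```text
dp [-298.2 -215.9    1. ] turn [  0.    0.  -31.5]
[ 0.25250793  0.04354206 -3.93655362] 0.03530459245614505 [0.49910714 0.23399188 0.22111627]
```

Call:
arm_command --rows '[{"dp": [-45, -33, 0], "turn": [0, 0, -6], "gripper": 0}, {"dp": [-90, -65, 0], "turn": [0, 0, -12], "gripper": 0}, {"dp": [-135, -98, 0], "turn": [0, 0, -18], "gripper": 0}, {"dp": [-180, -130, 0], "turn": [0, 0, -24], "gripper": 0}, {"dp": [-225, -163, 0], "turn": [0, 0, -31.5], "gripper": 0}]'

```text
clock: 4.32
ee_pos: [0.567, -0.0368, 0.2193]
tcp_rot: [0.225, 3.133, 0.0]
force: [0.5, 0.0, -4.5]
finger_gap: 0.035
finger_force: 61.0
```

Run:
```python
from h import *
goto([.589,-.123,.20],171.5)
```

```text
dp [-34.  -82.2  19.3] turn [0.  0.  0.3]
```

Call:
arm_command --rows '[{"dp": [-17, -41, 5], "turn": [0, 0, 0], "gripper": 0}, {"dp": [-34, -82, 15], "turn": [0, 0, 0], "gripper": 0}, {"dp": [-34, -82, 19], "turn": [0, 0, 0], "gripper": 0}, {"dp": [-34, -82, 19], "turn": [0, 0, 0], "gripper": 0}, {"dp": [-34, -82, 19], "turn": [0, 0, 0], "gripper": 0}]'

```text
clock: 4.95
ee_pos: [0.5889, -0.1195, 0.1999]
tcp_rot: [0.228, 3.133, 0.001]
force: [-0.6, 1.2, -4.2]
finger_gap: 0.0356
finger_force: 61.1
```

Run:
```python
from h import *
s=state();p=camera_params('wrist');im=capture('wrist')[:,:,::-1]
print(s['ee_pos'],s['tcp_rot'],p['origin'])
u,v=proj(p,[.536,-.0745,.15]);print(u,v)
u,v=int(u)-35,int(v)-35;print('crop org',u,v)
out=np.zeros((560,800,3),np.uint8);out[:300,:400]=cv2.resize(im,(400,300))
c=im[max(v,0):v+70,u:u+70];out[:400,400:]=cv2.resize(c,(400,400),interpolation=cv2.INTER_CUBIC)
cv2.imwrite('pics/w2.png',out);cv2.imwrite('pics/w2full.png',im)
```

```text
[ 0.5888607  -0.11952711  0.19986104] [2.28112518e-01 3.13300931e+00 1.41081987e-03] [ 0.51065451 -0.10776874  0.34340226]
340.7722355748782 134.8645262343288
crop org 305 99
```

View pics/w2.png

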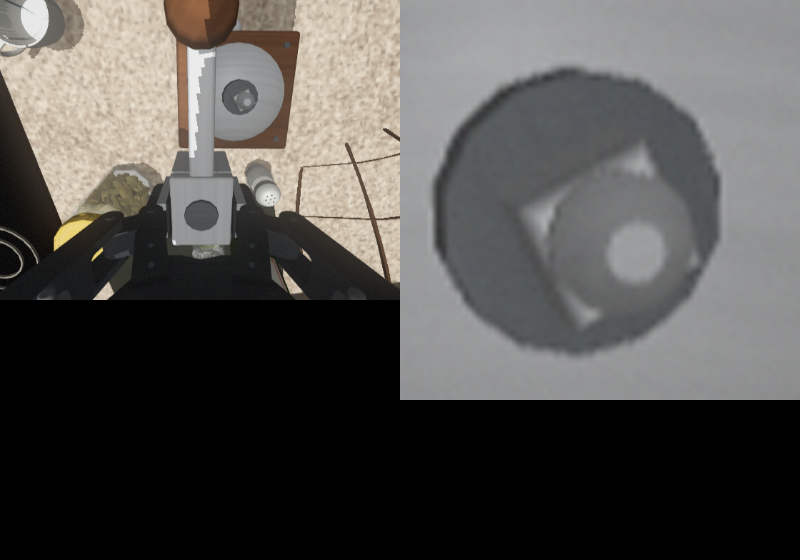

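Boss, square and tip are plainly seen: square corners in crop (123,207),(242,148),(185,325),(300,262); boss centre (178,210); tip (236,252). The hub's top dot is at full-image (281.5,300), the knob near (281,27).

Run:
```python
from h import *
p=camera_params('wrist');s=state()
f=lambda x,y,z:onz(p,305+x*70/400,99+y*70/400,z)
L,T,B,Rr=[f(x,y,.145) for x,y in[(123,207),(242,148),(185,325),(300,262)]]
ang=lambda d:np.degrees(np.arctan2(d[1],d[0]))
print('edges',[round(ang(d),1) for d in(T-L,B-L,Rr-T,Rr-B)],[round(np.linalg.norm(d)*1e3,1) for d in(T-L,B-L,Rr-T,Rr-B)])
print('centre sq',(L+T+B+Rr)/4,'boss',f(178,210,.127),'tip',f(236,252,.16))
im=cv2.imread('pics/w2full.png');g=cv2.cvtColor(im,cv2.COLOR_BGR2GRAY)
r=g[270:330,255:310];m=((r<80)*255).astype(np.uint8);n,l,st,ce=cv2.connectedComponentsWithStats(m)
for i in range(1,n):
    if st[i,4]>200:print(st[i],ce[i]+[255,270])
z=s['ee_pos'][2]-.0138+.046
h=onz(p,281.5,300,z);k=onz(p,281,25,z+.03);print('hub',h,'knob',k,ang(k-h),'tcp',s['ee_pos'])
w=cv2.cvtColor(im,cv2.COLOR_BGR2HSV)[:60,200:360];mm=((w[...,1]>110)&(w[...,2]<160)).astype(np.uint8)
print(proj(p,s['ee_pos']+np.array([0,0,.032])))
```

```text
edges [np.float64(108.2), np.float64(21.7), np.float64(22.1), np.float64(111.2)] [np.float64(14.1), np.float64(15.0), np.float64(14.3), np.float64(14.2)]
centre sq [ 0.54033481 -0.07315045  0.145     ] boss [ 0.53931369 -0.07383277  0.127     ] tip [ 0.54003997 -0.07352692  0.16      ]
[  6  37  43  16 263] [281.61596958 314.79847909]
hub [ 0.58976257 -0.11920876  0.23213112] knob [ 0.49439795 -0.10541984  0.26213112] 171.77253289534468 tcp [ 0.5889992  -0.11957822  0.19993112]
(np.float64(280.3640755767983), np.float64(298.2824022214919))
```

Run:
```python
from h import *
print(state()['joint_positions'])
goto([.5395,-.0742,.195],200.8)
```

```text
[ 0.27446783  0.41638286 -0.15300389  1.7178067   0.07190179  1.01237541
  1.52183125]
dp [55.5 37.7  4.9] turn [  0.    0.  -29.1]
```

Call:
arm_command --rows '[{"dp": [20, 12, 0], "turn": [0, 0, -10], "gripper": 0}, {"dp": [40, 26, 0], "turn": [0, 0, -20], "gripper": 0}, {"dp": [55.5, 37.5, 3], "turn": [0, 0, -29], "gripper": 0}, {"dp": [55.5, 37.5, 5], "turn": [0, 0, -29], "gripper": 0}, {"dp": [55.5, 37.5, 5], "turn": [0, 0, -29], "gripper": 0}]'

```text
clock: 5.62
ee_pos: [0.5401, -0.0763, 0.1947]
tcp_rot: [-0.557, 3.091, -0.001]
force: [0.3, 0.3, -4.2]
finger_gap: 0.0354
finger_force: 61.4
```

Run:
```python
from h import *
goto([.5395,-.0742,.172],200.8)
for n,X in(('side',[.54,-.0735,.17]),('top',[.54,-.0735,.17])):
    im=capture(n)[:,:,::-1];p=camera_params(n);u,v=map(int,proj(p,X));print(n,u,v)
    c=cv2.resize(im[v-40:v+40,u-40:u+40],(400,400),interpolation=cv2.INTER_CUBIC)
    out=c if n=='side' else np.hstack([out,c])
cv2.imwrite('pics/c3.png',out)
```

```text
dp [-0.1  2.2 22.7] turn [-0.1  0.  -0.4]
side 284 212
top 319 208
```

View pics/c3.png

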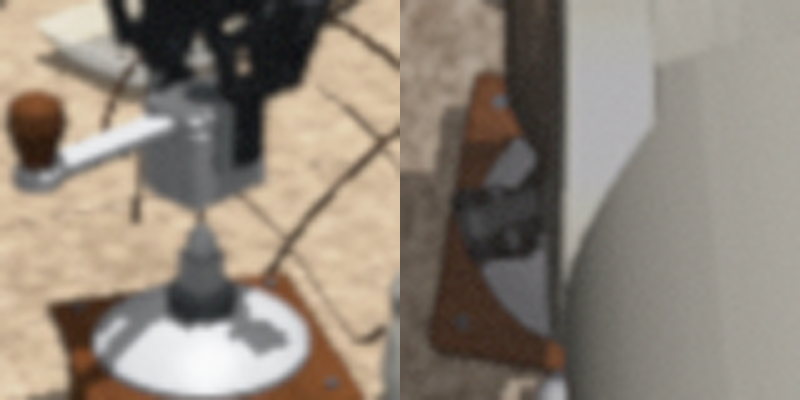

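Side crop: the hub is right above the shaft tip, both at about column 200 of the crop. Correct 2 mm and descend with the force watched.

Call:
arm_command --rows '[{"dp": [0, 2.2, 0], "turn": [0, 0, 0], "gripper": 0}, {"dp": [0, 2.2, 8], "turn": [0, 0, 0], "gripper": 0}, {"dp": [0, 2.2, 16], "turn": [0, 0, 0], "gripper": 0}, {"dp": [0, 2.2, 24], "turn": [0, 0, 0], "gripper": 0}, {"dp": [0, 2.2, 28], "turn": [0, 0, 0], "gripper": 0}]'

```text
clock: 6.35
ee_pos: [0.5383, -0.074, 0.1653]
tcp_rot: [0.56, -3.09, -0.001]
force: [-0.7, 0.1, -5.0]
finger_gap: 0.0353
finger_force: 61.4
```

Run:
```python
from h import *
s=state();print(s['force'],s['moment'],s['ee_pos']);goto([.5395,-.0742,.141],200.8)
```

```text
[-0.6598686   0.13356688 -5.00801873] [ 0.03003872 -0.01753032 -0.01115524] [ 0.53825003 -0.0740101   0.16528529]
dp [-1.1 -0.6 24.3] turn [ 0.  -0.1 -0.3]
```

Underside is about 8 mm below the tip with no contact. Continue slowly.

Call:
arm_command --rows '[{"dp": [-0.8, 0, 2], "turn": [0, 0, 0], "gripper": 0}, {"dp": [-0.8, 0, 4], "turn": [0, 0, 0], "gripper": 0}, {"dp": [-0.8, 0, 6], "turn": [0, 0, 0], "gripper": 0}, {"dp": [-0.8, 0, 8], "turn": [0, 0, 0], "gripper": 0}, {"dp": [-0.8, 0, 10], "turn": [0, 0, 0], "gripper": 0}]'

```text
clock: 6.98
ee_pos: [0.5395, -0.0738, 0.1562]
tcp_rot: [-0.56, 3.091, -0.0]
force: [0.3, -0.1, -4.9]
finger_gap: 0.0355
finger_force: 61.4
```

Call:
arm_command --rows '[{"dp": [0, 0, 3], "turn": [0, 0, 0], "gripper": 0}, {"dp": [0, 0, 6], "turn": [0, 0, 0], "gripper": 0}, {"dp": [0, 0, 8.5], "turn": [0, 0, 0], "gripper": 0}, {"dp": [0, 0, 11], "turn": [0, 0, 0], "gripper": 0}, {"dp": [0, 0, 13], "turn": [0, 0, 0], "gripper": 0}]'

```text
clock: 7.6
ee_pos: [0.5394, -0.0737, 0.1431]
tcp_rot: [0.56, -3.091, -0.0]
force: [0.8, -1.2, -4.7]
finger_gap: 0.0348
finger_force: 61.4
```

Call:
arm_command --rows '[{"dp": [0, 0, 1], "turn": [0, 0, 0], "gripper": 0}, {"dp": [0, 0, 2], "turn": [0, 0, 0], "gripper": 0}, {"dp": [0, 0, 3], "turn": [0, 0, 0], "gripper": 0}, {"dp": [0, 0, 4], "turn": [0, 0, 0], "gripper": 0}, {"dp": [0, 0, 4], "turn": [0, 0, 0], "gripper": 0}]'

```text
clock: 8.22
ee_pos: [0.5396, -0.0738, 0.1407]
tcp_rot: [-0.56, 3.091, -0.001]
force: [-4.9, 0.3, 7.2]
finger_gap: 0.0355
finger_force: 63.0
```

Seated: force rises at z = 0.1407, where home was expected at 0.141. Turn toward the front.

Call:
arm_command --rows '[{"dp": [0, 0, -1], "turn": [0, 0, 6], "gripper": 0}, {"dp": [0, 0, -1], "turn": [0, 0, 12], "gripper": 0}, {"dp": [0, 0, -1], "turn": [0, 0, 18], "gripper": 0}, {"dp": [0, 0, -1], "turn": [0, 0, 24], "gripper": 0}, {"dp": [0, 0, -1], "turn": [0, 0, 29.2], "gripper": 0}]'

```text
clock: 8.85
ee_pos: [0.5398, -0.0744, 0.1408]
tcp_rot: [0.242, 3.131, -0.001]
force: [-1.0, -2.6, -1.8]
finger_gap: 0.035
finger_force: 61.8
```

Run:
```python
from h import *
s=state();print(s['force'],s['moment'],s['ee_pos']);goto([.5395,-.0737,.141],171.5)
im=capture('wrist')[:,:,::-1];cv2.imwrite('pics/w4.png',im)
im=capture('side')[:,:,::-1];cv2.imwrite('pics/s4.png',im)
```

```text
[-1.01737453 -2.59601993 -1.76554547] [-0.33979699  0.17812899  0.16971048] [ 0.53980186 -0.07443335  0.14080061]
dp [ 0.4  0.7 -0.2] turn [-0.   0.1 -0.3]
```

View pics/w4.png

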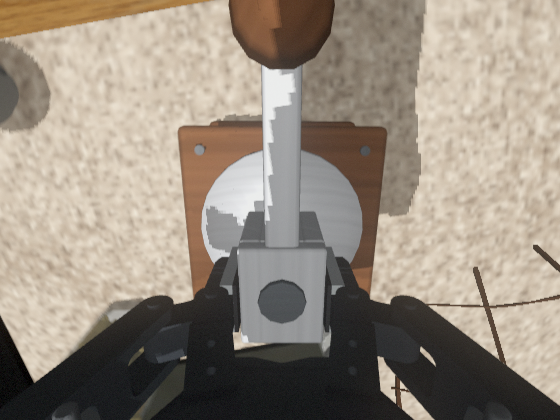

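The crank arm lies parallel to the box sides and is centred over its front (edge level at row 127), knob at (282,30). Release and rise.

Call:
arm_command --rows '[{"dp": [0, 0, 0], "turn": [0, 0, 0], "gripper": 0.6}, {"dp": [0, 0, 0], "turn": [0, 0, 0], "gripper": 0.9}, {"dp": [0, 0, 0], "turn": [0, 0, 0], "gripper": 0.9}, {"dp": [0, 0, 0], "turn": [0, 0, 0], "gripper": 0.9}, {"dp": [0, 0, 0], "turn": [0, 0, 0], "gripper": 0.9}]'

```text
clock: 9.57
ee_pos: [0.5395, -0.0737, 0.1403]
tcp_rot: [-0.237, -3.133, -0.0]
force: [0.7, -0.4, 0.2]
finger_gap: 0.0767
finger_force: 0.0
```

Call:
arm_command --rows '[{"dp": [0, 0, -10], "turn": [0, 0, 0], "gripper": 0.9}, {"dp": [0, 0, -35], "turn": [0, 0, 0], "gripper": 0.9}, {"dp": [0, 0, -70], "turn": [0, 0, 0], "gripper": 0.9}, {"dp": [0, 0, -110], "turn": [0, 0, 0], "gripper": 0.9}, {"dp": [0, 0, -130], "turn": [0, 0, 0], "gripper": 0.9}]'

```text
clock: 10.2
ee_pos: [0.5407, -0.0738, 0.2737]
tcp_rot: [0.237, 3.128, -0.0]
force: [0.6, -0.2, 1.2]
finger_gap: 0.077
finger_force: 0.0
```

Run:
```python
from h import *
s=state();print(s['ee_pos'],s['force'],s['finger_gap'])
a=capture('wrist')[:,:,::-1];b=capture('side')[:,:,::-1]
p=camera_params('wrist')
for n,X in dict(hub=[.5398,-.0742,.173],box0=[0,0,0]).items():print(n,proj(p,X))
cv2.imwrite('pics/f.png',np.hstack([cv2.resize(a,(400,300)),cv2.resize(b[150:330,180:420],(400,300))]))
cv2.imwrite('pics/wf.png',a)
```

```text
[ 0.54067195 -0.07382505  0.27366624] [ 0.55503684 -0.17027978  1.20869264] 0.07702043662227454
hub (np.float64(280.04305681077176), np.float64(198.3810782648979))
box0 (np.float64(269.8716984627921), np.float64(-515.7417394544029))
```

View pics/f.png

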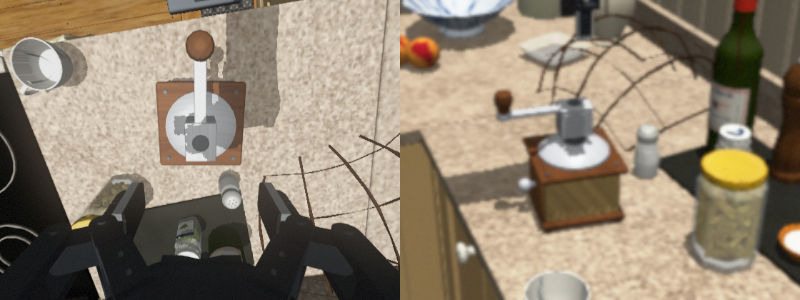

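The crank sits fully down on the boss with its arm pointing to the front (hub (201,143), knob (200,45) in the left panel). The cup, jar and shaker are unmoved, and the gripper is clear.

```bash
python3 -c "
from station import *
print(hand_in())"
```

```text
the job is handed in; nothing more can be done
None
```

The crank is pushed fully home on the grinder's shaft with its arm pointing to the front over the drawer knob, the gripper has let go and risen clear, the cup, jar and shaker were not touched, and the job was handed in at about 10 s; no verdict was returned.

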